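# Slide a steel blank out of its setting block and set it against the weld-jig stop

### The arm

A 7-joint arm with a two-finger parallel gripper is mounted at the origin on the work surface. World frame = base frame: x ahead of the robot, y to its left, z up, the work surface at z = 0. Lengths are in m, angles in rad, forces in N, time in s.
With the tool pointing down it reaches from about 0.4 to 0.875 m from the base axis. Payload 19.3 kg.
Tool frame: the origin (TCP) lies between the finger pads; the fingertips stand ahead of it and the grasp point (between the pads) lies 8 mm behind it (bot.tip_extent is the x of the fingertips in the tool frame, in m); x points along the fingers, y is the direction in which the jaws open and shut, and the axes are right-handed (so a half turn about x gives the same grasp; the last joint's range is limited). The gripper opens to 85 mm and grips with 20 to 120 N. Pads are 22 mm wide; open, the fingers measure 114 mm over their backs; the gripper's body (76 mm by 85 mm) begins 54 mm behind the grasp point. The pads swing forward as they close: fully open they stand 13 mm farther back than shut.
Start: joints at [-1.349, 0.521, -0.036, 1.599, 0.021, 1.021, -0.113], TCP at [0.18, 0.599, 0.242] pointing down, gripper open.
Joint ranges: [-2.91, 2.91], [-0.3, 2.13], [-1.5, 1.42], [0.17, 2.43], [-1.26, 4.41], [0.16, 1.93], [-2.52, 2.52]. Speed limits (rad/s): [1.89, 1.89, 2.39, 2.39, 3.01, 3.01, 3.01].

### API

Orientations are given as [roll, pitch, yaw] about the fixed x, y, z axes, in that order (R = Rz(yaw) Ry(pitch) Rx(roll)).
In Python, from workcell import observe, grab_frame, camera_info, bot, nets gives the robot as it stands.
- The arm moves only by the tool jog_arm, never from a script. Its argument "commands" is a list of rows, each a list of 6 numbers: the shift along the tool's x, y, z in mm, then the turn, a rotation vector about the tool's x, y, z in rad. A call has 1 to 20 rows; each row shifts and turns the pose as measured when the row begins, along the tool's axes as they then stand; what a row does not reach is not made up. A row lasts 1/10 s, in which the tool goes at most 50 mm and 8.59 degrees, less where a joint would pass 70% of its speed; a pose out of reach is approached as far as the arm can. A call is refused whole if a number of a shift passes 50 or a number of a turn 0.15, either way. A call with a gripper value outside its range is refused whole. "gripper" is the closure in counts, from 0 (fully open) to 255 (shut), set as the call begins (left out, the last holds). The fingers move at their own pace and stop on an object; "newtons" is the grip in N (left out, the last holds). Time passes only in rows, so rows that do not move let the fingers close. It gives the time, the measured TCP pose, the force and the opening at its end, in the units of the state.
- observe(): the state, without advancing time (a new reading comes with each control period).
- grab_frame(name): name is "scene" or "top" or "wrist"; returns the picture (384x512x3 uint8, red, green, blue); there is no depth.
- camera_info(name): a dict with "fov_y" (degrees; the focal length in pixels is half the picture's height over the tangent of half this angle, whatever the lens; pixels are square), "cx", "cy" (the principal point, pixels), "R" (3x3) and "t" (3): a world point X has camera coordinates R X + t; the wrist camera has in their place "tool_from_camera" (4x4, takes a point from camera to tool coordinates, whose origin is the TCP and whose axes are the tool frame's). Camera axes: x right, y down, z forward; pixel columns grow to the right and rows downward; lengths in m; the calibration is good to about 2 mm. A picture is of the moment at which its call begins: read the wrist's pose just before it. camera_info takes no time and is no camera call.
- bot.job_done(): hands the job in, once; it reports no verdict.
Trained networks look in the newest picture that a camera, given by its name, has taken for a name from the list of things; names that differ only in an ending like _2 or _b are one class to them, and where a whole thing is asked for, a point or a joint stands for the part that bears it (a point fixed in the world has none). Each returns a list of dicts, best first, with "p" (0 to 1); they miss things now and then, are a little off and sometimes report something else, mostly with a low value. They report only what shows in the picture. A call takes as long as a camera call. They do not tell look-alikes from the thing itself.
- nets.find_in(camera, name): "rect" ([left, top, right, bottom] in pixels, round what is visible of it).
- nets.silhouettes(camera, name): "mask" (384x512 bool, what is visible of it) and "rect" ([left, top, right, bottom] in pixels, round what is visible of it).
- nets.pinpoint(camera, name): "location" ([column, row] in pixels: a listed point, or the origin of a listed thing).
The state is a dict: "clock": time; "qpos": joint angles; "qd": joint speeds; "joint_efforts": joint torques, N m; "position": TCP position; "tool_rot": TCP orientation; "force": force on the tool from outside, world axes, zero at the start; "moment": the same for the moment, N m; "grip_width": finger opening in m.
Only numpy, scipy, OpenCV 4.12 (cv2) and the standard library are available. Lean on these libraries where they do the work, as an engineer would, in place of code of your own. Each camera call takes 0.05 s, during which the arm holds its last target.

### The job

The thin steel blank lies flush in the shallow recess of the grey setting block and cannot be gripped there: press lightly on its top with shut fingers (never more than 30 N, its face must not be scored), slide it out through the open end of the recess until a good part of it (more than 28 mm) overhangs, and without letting it fall pick it up by the overhanging part. Lay it flat on the narrow bar of the weld jig, lengthwise along the bar and centred across it, with its end touching the upright stop (again never pressing it on the jig with more than 30 N), then let go; leave the other things on the bench alone.

Things in the scene. Friction and masses are not known exactly. Their poses are not given: they have to be found in the camera images.
- blank_centre (a point): centre (half-way up) of the blank: plain loose steel plate 110 x 60 x 3 mm, 0.10 to 0.21 kg. x along its length, y across its width, z up. At the start it lies in the block's recess, its end 3 to 15 mm inside the recess mouth, its top flush with the block's top. Matt grit-blasted: grips well enough under fingertips (0.3 or more); friction on the slick coated bed and jig 0.08.
- block: grey setting block, fixed, 150 long (x) x 100 wide (y) x 55 mm high; origin at the centre of its underside, z up. In its top a recess 3 mm deep, 63 mm wide (floor 52 mm above the bench), open at the block's -x end, closed by a 12 mm wall at the +x end. Below the mouth the block's end face is sheer down to the bench, with free space in front for fingers.
- mouth (a point): middle of the mouth edge, on the recess floor: 75 mm along the block's -x from its middle, 52 mm above the bench; axes as the block's (the blank slides out along -x). The blank tips off if more than half of its length is out.
- bed: dark steel floor of the recess, borne on stiff springs (30 N per mm, 3 mm travel); origin 40 mm above the bench, top 12 mm higher. A sprung brass pad (20 mm long, top 4 mm above the block's top) in the recess's +y side, 25 mm from the block's middle towards the mouth, bears on the blank's edge with about 5 N and holds the blank against the -y side; sliding it takes about 1 N plus 0.08 of the pressing force.
- jig: weld jig, fixed: dark base plate 170 x 90 x 10 mm; on it an aluminium bar 130 long (x, -65 to +65 mm) x 34 mm wide, its top 60 mm above the bench; at its +x end a dark steel stop 50 wide, 20 thick, rising 16 mm above the bar. Bar top and stop face give a little (30 N per mm). Origin on the underside below the bar's middle, z up. Fingers holding the blank's long edges pass either side of the bar.
- stop (a point): foot of the stop's face, on top of the bar, mid-width: 65 mm along the jig's x, 60 mm above the bench; axes as the jig's, x points into the stop. With the blank home its centre lies 55 mm along -x from here and 1.5 mm above.
- bowl: loose red plastic bowl of tube offcuts, 190 mm across, 47 mm high; a bystander
- collar: loose steel pipe collar, 42 mm across, 20 mm high; a bystander
- sleeve: loose dark steel sleeve, 34 mm across, 26 mm high; a bystander
- wrench: loose steel wrench lying flat; a bystander
- brush: loose brush lying flat; a bystander
- jar: loose amber jar with a black cap, 64 mm across, 80 mm high; a bystander
- slug: loose solid steel slug, 40 mm across, 30 mm high; a bystander
- hammer: loose hammer lying flat; a bystander
There are look-alikes about, which are no part of the job. What is meant by the part that bears blank_centre is not red, and is the smaller of those in its own colour.

How it is judged:
By the outcome, as a careful person would: the job done as asked, in the order asked, and still so for the second after the job is handed in, with the robot touching nothing.
It also fails if it takes over 58 s, if anything falls off the work surface, if the arm or the gripper's body presses on something with over 40 N, if the wrist force passes 120 N, or if a joint passes its speed limit or range.

## Working session

There is one attempt and no reset: what is moved stays moved. The work goes in short steps, Python scripts to look and compute and a tool call to move; the robot and the scene stay as the last step left them, time stands still between calls to the robot, and variables do not carry over. Pictures are saved under pics/ and viewed, and the job is handed in when it is done.

Besides the shell and the picture viewer there is one more tool, called after ">>>" as name(argument=value, ...) on one line, values as JSON. jog_arm: Moves the arm, as the interface text tells. Its arguments: {"type":"object","properties":{"commands":{"type":"array","items":{"type":"array","items":{"type":"number"}}},"gripper":{"type":"number"},"newtons":{"type":"number"}},"required":["commands"]}

```bash
ls; mkdir -p pics; python3 - <<'E'
from workcell import observe, grab_frame, camera_info, bot, nets
import cv2
for n in ["scene","top","wrist"]:
    s=observe()
    f=grab_frame(n); cv2.imwrite(f"pics/a_{n}.png",f[:,:,::-1]); print(n,camera_info(n))
print(s); print(bot.tip_extent)
E
```

```text
pics
scene {'fov_y': 47.23060127566215, 'cx': 250.11403611432107, 'cy': 200.0720243345951, 'R': array([[-0.8805039 ,  0.47401587,  0.00467416],
       [ 0.26544242,  0.50119169, -0.82361836],
       [-0.39275082, -0.72395846, -0.56712516]]), 't': array([ 0.52638589, -0.11919713,  1.56862167])}
top {'fov_y': 42.96394287431458, 'cx': 258.16633941861545, 'cy': 190.81902741595138, 'R': array([[ 0.02242156, -0.99954832, -0.02001092],
       [-0.98276551, -0.01836258, -0.18394228],
       [ 0.18349174,  0.02379031, -0.98273333]]), 't': array([0.02434479, 0.59348191, 1.42849846])}
wrist {'fov_y': 70.9890782554668, 'cx': 251.29305178465896, 'cy': 195.50265198732177, 'tool_from_camera': array([[ 4.07731725e-04, -3.28890872e-01,  9.44367846e-01,
        -1.31776837e-01],
       [ 9.99999893e-01, -7.25503319e-05, -4.57017702e-04,
         4.92742891e-04],
       [ 2.18823151e-04,  9.44367931e-01,  3.28890807e-01,
        -8.49342973e-02],
       [ 0.00000000e+00,  0.00000000e+00,  0.00000000e+00,
         1.00000000e+00]])}
{'clock': 0.1, 'qpos': array([-1.34918887,  0.52193515, -0.03635334,  1.59995514,  0.02118866,
        1.02109791, -0.1127887 ]), 'qd': array([-0.00011568, -0.00181698,  0.00047123, -0.00103879,  0.000509  ,
        0.00104706, -0.00039728]), 'joint_efforts': array([ 4.47981249e-03, -9.28492355e+01,  1.98408812e+00, -3.70540988e+01,
        1.81029219e-02,  5.34749881e-03, -5.42759062e-05]), 'position': array([0.17973245, 0.59829242, 0.2417935 ]), 'tool_rot': array([-1.52295652,  1.56978508, -1.81474704]), 'force': array([0.63154639, 0.00422081, 0.14875297]), 'moment': array([-0.0281809 , -0.01321282,  0.02985161]), 'grip_width': 0.08576759651275069}
0.011
```

View pics/a_scene.png

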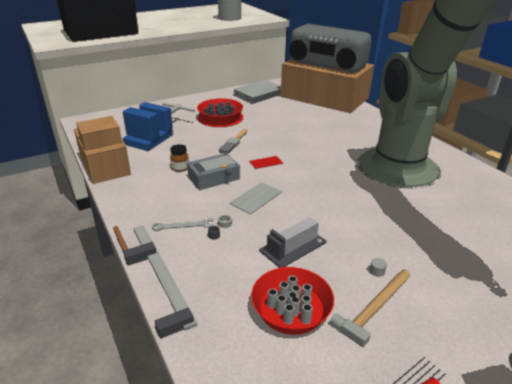

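View pics/a_top.png

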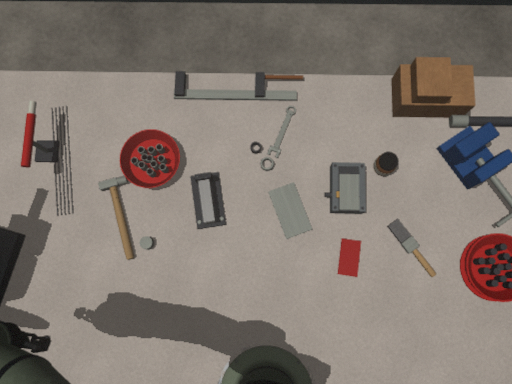

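View pics/a_wrist.png

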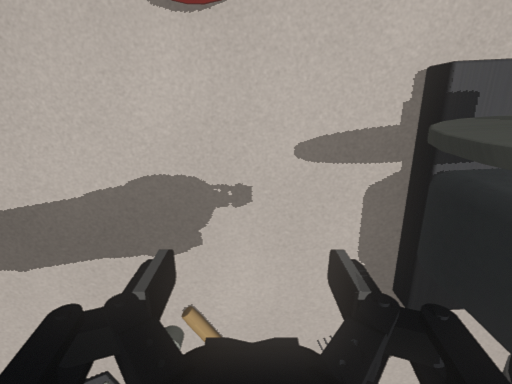

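Candidates for the blank in the top picture are the grey plate in the block's recess (348,188), a larger loose grey plate (290,210) and a red plate (349,257). The blank is not red and is the smaller of the grey ones, so I choose (348,188). I'll check it and the jig in a close crop.

```bash
cat > h.py <<'E'
import numpy as np, cv2
from workcell import observe, grab_frame, camera_info, bot, nets
from scipy.spatial.transform import Rotation as Ro
def f_of(c): return 192/np.tan(np.radians(c['fov_y']/2))
def pose():
    s=observe(); return Ro.from_euler('xyz',s['tool_rot']).as_matrix(), np.array(s['position']), s
def cam(n, P=None):
    c=camera_info(n)
    if n=='wrist':
        R,p=(P or pose()[:2]); T=c['tool_from_camera']
        Rw=R@T[:3,:3]; o=R@T[:3,3]+p
    else:
        Rw=c['R'].T; o=-Rw@c['t']
    return c,Rw,o
def px2w(n,uv,z,P=None):
    c,Rw,o=cam(n,P); f=f_of(c)
    uv=np.atleast_2d(uv).astype(float)
    d=np.c_[(uv[:,0]-c['cx'])/f,(uv[:,1]-c['cy'])/f,np.ones(len(uv))]@Rw.T
    return o+d*((z-o[2])/d[:,2])[:,None]
def w2px(n,X,P=None):
    c,Rw,o=cam(n,P); f=f_of(c)
    q=(np.atleast_2d(X)-o)@Rw
    return np.c_[c['cx']+f*q[:,0]/q[:,2],c['cy']+f*q[:,1]/q[:,2]]
E
python3 - <<'E'
from h import *
im=cv2.imread('pics/a_top.png')
a=cv2.resize(im[150:225,315:385],None,fx=8,fy=8,interpolation=cv2.INTER_CUBIC); cv2.imwrite('pics/b1.png',a)
a=cv2.resize(im[160:240,180:240],None,fx=7,fy=7,interpolation=cv2.INTER_CUBIC); cv2.imwrite('pics/b2.png',a)
grab_frame('top')
for n in ['blank_centre','mouth','stop','block','jig','bed']:
    print(n,nets.pinpoint('top',n)[:3])
E
```

```text
blank_centre [{'location': [293.1, 210.1], 'p': 0.97}, {'location': [351.1, 191.2], 'p': 0.7}, {'location': [347.8, 258.6], 'p': 0.69}]
mouth [{'location': [345.3, 209.3], 'p': 0.74}, {'location': [205.7, 205.6], 'p': 0.54}]
stop [{'location': [201.3, 176.4], 'p': 0.76}, {'location': [383.1, 166.2], 'p': 0.5}]
block [{'location': [343.8, 191.5], 'p': 0.94}, {'location': [385.1, 163.7], 'p': 0.49}, {'location': [148.6, 243.5], 'p': 0.2}]
jig [{'location': [207.2, 201.4], 'p': 0.57}]
bed [{'location': [346.9, 188.8], 'p': 0.73}]
```

View pics/b1.png

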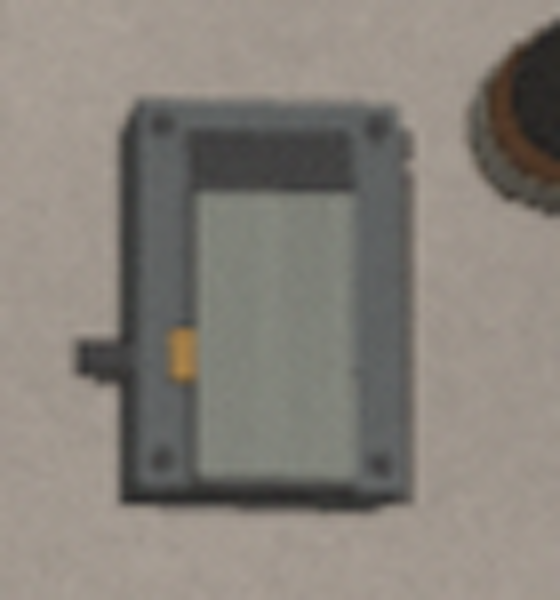

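View pics/b2.png

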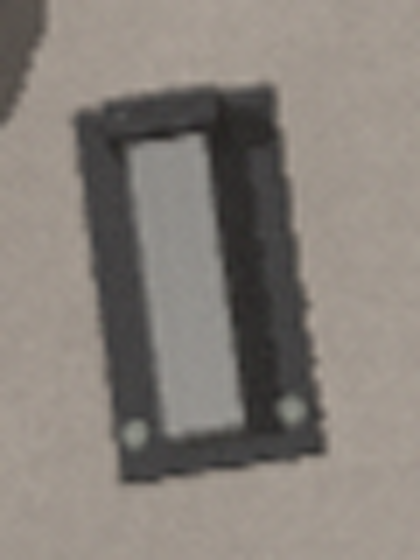

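```bash
python3 - <<'E'
from h import *
def cv(o,s,pts): return [(o[0]+(x+.5)/s-.5,o[1]+(y+.5)/s-.5) for x,y in pts]
b=px2w('top',cv((315,150),8,[(137,100),(407,105),(122,490),(412,492)]),.055)
print('block top',b)
print('blank',px2w('top',cv((315,150),8,[(195,190),(355,190),(197,480),(357,482)]),.055))
j=px2w('top',cv((180,160),7,[(128,140),(207,134),(162,437),(246,427)]),.06)
print('bar',j)
for P in (b,j):
    d=(P[0]+P[1]-P[2]-P[3])/2; print(P.mean(0),np.linalg.norm(d),np.degrees(np.arctan2(d[1],d[0])),np.linalg.norm(P[0]-P[1]),np.linalg.norm(P[2]-P[3]))
R,p,s=pose(); print(R,p,s['clock'])
im=cv2.imread('pics/a_scene.png')
a=cv2.resize(im[140:200,170:260],None,fx=8,fy=8,interpolation=cv2.INTER_CUBIC); cv2.imwrite('pics/b3.png',a)
E
```

```text
block top [[ 0.68681396 -0.18688916  0.055     ]
 [ 0.68664267 -0.28988626  0.055     ]
 [ 0.53573316 -0.18047543  0.055     ]
 [ 0.53709541 -0.28908782  0.055     ]]
blank [[ 0.65186714 -0.2087665   0.055     ]
 [ 0.65295748 -0.26955674  0.055     ]
 [ 0.5400826  -0.20863005  0.055     ]
 [ 0.54049038 -0.26857209  0.055     ]]
bar [[0.62345918 0.22131369 0.06      ]
 [0.62675904 0.18690166 0.06      ]
 [0.49364106 0.20080459 0.06      ]
 [0.4986728  0.16487582 0.06      ]]
[ 0.6115713  -0.23658467  0.055     ] 0.15035727511870944 -1.3742804607522308 0.10299724156530653 0.10862092437685524
[0.56063302 0.19347394 0.06      ] 0.1306941877375991 9.365214503858406 0.034569881383685136 0.036279399866685824
[[-1.46130382e-05  2.87726939e-01  9.57712487e-01]
 [-9.21816959e-05  9.57712483e-01 -2.87726939e-01]
 [-9.99999996e-01 -9.24881260e-05  1.25280681e-05]] [0.17980321 0.59856257 0.24224761] 0.5
```

View pics/b3.png

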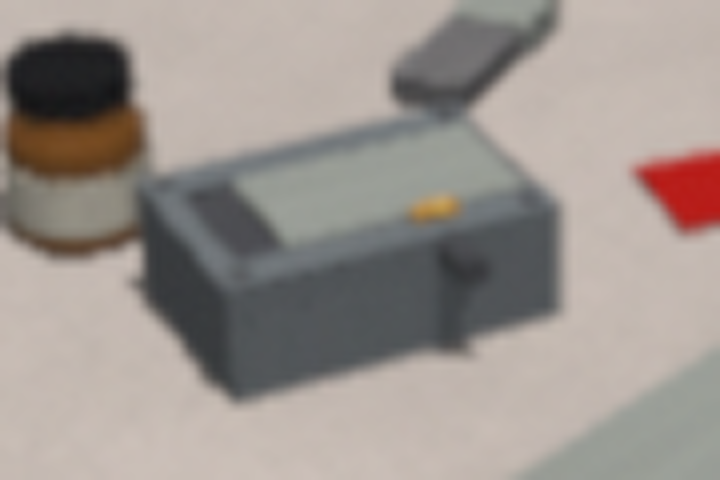

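>>> jog_arm(commands=[[0, 0, 20, -0.14, 0, 0], [0, 0, 25, -0.14, 0, 0], [0, -33, 30, 0, 0, 0], [0, -33, 30, 0, 0, 0], [0, -33, 30, 0, 0, 0], [0, -33, 30, 0, 0, 0], [0, -33, 30, 0, 0, 0], [0, -33, 30, 0, 0, 0], [0, -33, 30, 0, 0, 0], [0, -33, 30, 0, 0, 0], [0, -33, 30, 0, 0, 0], [0, -33, 30, 0, 0, 0], [0, -33, 30, 0, 0, 0], [0, 0, 0, 0, 0, 0], [0, 0, 0, 0, 0, 0]])

```text
clock: 2.0
position: [0.5672, 0.211, 0.2414]
tool_rot: [0.951, 1.569, 0.953]
force: [-0.7, 1.0, 0.3]
grip_width: 0.0854
```

```bash
python3 - <<'E'
from h import *
R,p,s=pose(); print(R.round(3),p,s['clock'],s['qpos'],s['qd'].max())
np.savez('pics/jig.npz',R=R,p=p)
cv2.imwrite('pics/c_wrist.png',grab_frame('wrist')[:,:,::-1])
E
```

```text
[[ 0.001 -0.002  1.   ]
 [ 0.001  1.     0.002]
 [-1.     0.001  0.001]] [0.56724118 0.21102371 0.2413846 ] 2.0 [-4.50948260e-01  4.89822417e-01 -3.78921735e-03  1.65773937e+00
  1.09637171e-03  9.92445904e-01  1.11810508e+00] 0.04312077454806377
```

View pics/c_wrist.png

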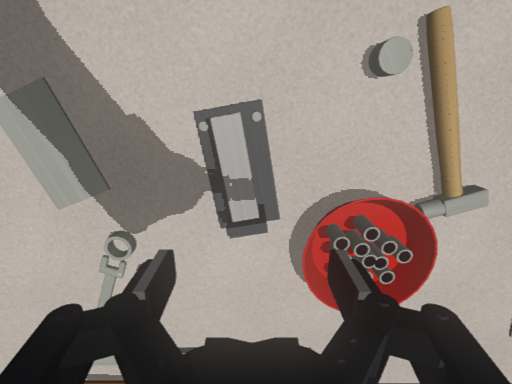

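The wrist picture shows the jig, with its bar from about (227,113) to (244,220) and the stop at the bottom near row 222. I'll zoom in to measure it.

```bash
python3 - <<'E'
from h import *
im=cv2.imread('pics/c_wrist.png')
a=cv2.resize(im[95:245,185:290],None,fx=4,fy=4,interpolation=cv2.INTER_CUBIC); cv2.imwrite('pics/c1.png',a)
E
```

```text
(no output)
```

View pics/c1.png

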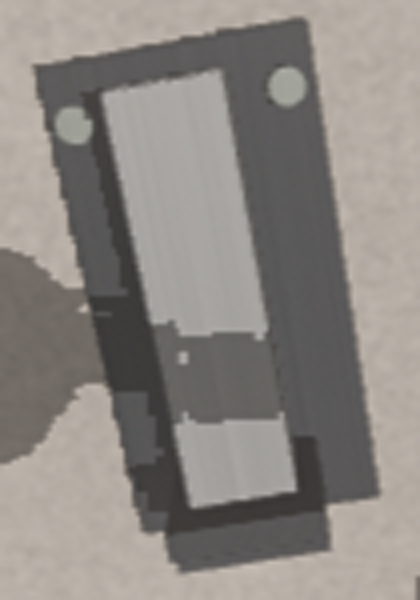

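>>> jog_arm(commands=[[0, -45, 0, 0, 0, 0], [0, -45, 0, 0, 0, 0], [0, -45, 0, 0, 0, 0], [0, -45, 0, 0, 0, 0], [0, -45, 0, 0, 0, 0], [0, -45, 0, 0, 0, 0], [0, -45, 0, 0, 0, 0], [0, -45, 0, 0, 0, 0], [0, -45, 0, 0, 0, 0], [0, -45, 0, 0, 0, 0], [0, 0, 0, 0, 0, 0], [0, 0, 0, 0, 0, 0]])

```text
clock: 3.25
position: [0.5708, -0.2413, 0.2406]
tool_rot: [0.94, 1.565, 0.965]
force: [0.8, 0.5, -0.0]
grip_width: 0.0854
```

```bash
python3 - <<'E'
from h import *
R,p,s=pose(); print(R.round(3),p,s['clock'],s['qpos'])
np.savez('pics/blk.npz',R=R,p=p)
im=grab_frame('wrist')[:,:,::-1]
cv2.imwrite('pics/d_wrist.png',im)
E
```

```text
[[ 0.003 -0.025  1.   ]
 [ 0.005  1.     0.025]
 [-1.     0.005  0.003]] [ 0.57080489 -0.24133527  0.24056635] 3.25 [ 0.25571204  0.51558943  0.07559406  1.62151041 -0.0504818   1.00472893
  1.94404616]
```

View pics/d_wrist.png

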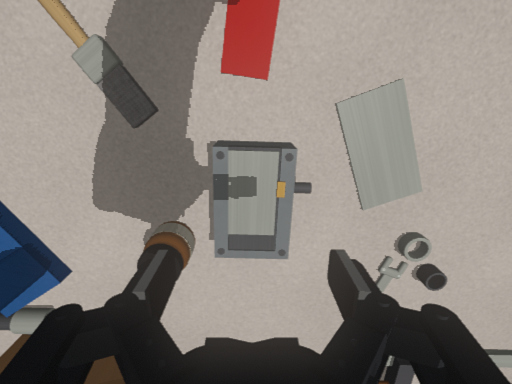

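```bash
python3 - <<'E'
from h import *
im=cv2.imread('pics/d_wrist.png')
a=cv2.resize(im[132:268,200:320],None,fx=4.4,fy=4.4,interpolation=cv2.INTER_CUBIC); cv2.imwrite('pics/d1.png',a)
def cv(o,s,pts): return [(o[0]+(x+.5)/s-.5,o[1]+(y+.5)/s-.5) for x,y in pts]
d=np.load('pics/jig.npz'); P=(d['R'],d['p'])
j=px2w('wrist',cv((185,95),4,[(103,94),(222,69),(190,508),(298,490)]),.06,P); print(j)
m0=(j[0]+j[1])/2; m1=(j[2]+j[3])/2; v=m1-m0
print('stop',m1,np.linalg.norm(v),np.degrees(np.arctan2(v[1],v[0])),np.linalg.norm(j[0]-j[1]),np.linalg.norm(j[2]-j[3]))
for k in ((0,2),(1,3)):
    v=j[k[1]]-j[k[0]]; print(np.degrees(np.arctan2(v[1],v[0])))
E
```

```text
[[0.50001843 0.16568028 0.06      ]
 [0.49326891 0.19905406 0.06      ]
 [0.62699023 0.18729218 0.06      ]
 [0.62068354 0.22164162 0.06      ]]
stop [0.62383688 0.2044669  0.06      ] 0.1290988459055939 9.856700687357822 0.034049448574273694 0.03492361424951379
9.659751175843509
10.052731967211296
```

View pics/d1.png

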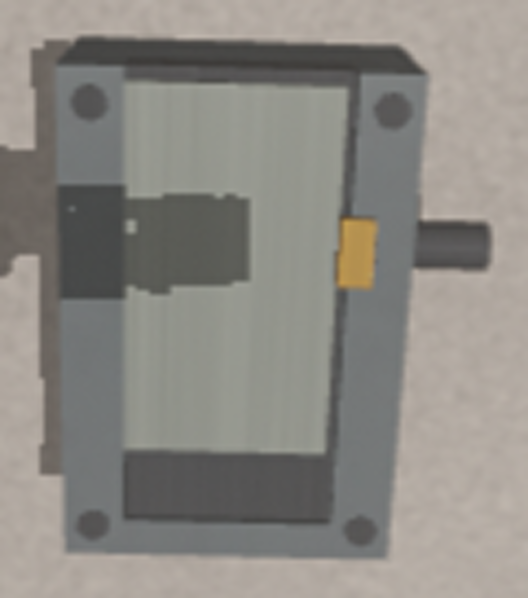

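```bash
python3 - <<'E'
from h import *
def cv(o,s,pts): return [(o[0]+(x+.5)/s-.5,o[1]+(y+.5)/s-.5) for x,y in pts]
d=np.load('pics/blk.npz'); P=(d['R'],d['p'])
for pts in ([(57,65),(427,72),(66,552),(387,558)],[(125,82),(349,87),(125,452),(327,455)]):
    j=px2w('wrist',cv((200,132),4.4,pts),.055,P); print(j)
    m0=(j[0]+j[1])/2; m1=(j[2]+j[3])/2; v=m1-m0
    print('mid',j.mean(0),m0,m1,np.linalg.norm(v),np.degrees(np.arctan2(v[1],v[0])),np.linalg.norm(j[0]-j[1]),np.linalg.norm(j[2]-j[3]))
    for k in ((0,2),(1,3)):
        v=j[k[1]]-j[k[0]]; print(np.degrees(np.arctan2(v[1],v[0])))
E
```

```text
[[ 0.53712194 -0.28642466  0.055     ]
 [ 0.53662727 -0.18764251  0.055     ]
 [ 0.68677487 -0.28712096  0.055     ]
 [ 0.68673042 -0.18795069  0.055     ]]
mid [ 0.61181362 -0.2372847   0.055     ] [ 0.53687461 -0.23703358  0.055     ] [ 0.68675264 -0.23753583  0.055     ] 0.14987888053825957 -0.19199738819288178 0.09878338483879565 0.09917027845332975
-0.26658277849043394
-0.11763506098015054
[[ 0.54122625 -0.26833461  0.055     ]
 [ 0.54113834 -0.20826074  0.055     ]
 [ 0.65191846 -0.2687954   0.055     ]
 [ 0.65156474 -0.20838009  0.055     ]]
mid [ 0.59646195 -0.23844271  0.055     ] [ 0.54118229 -0.23829767  0.055     ] [ 0.6517416  -0.23858775  0.055     ] 0.1105596893535127 -0.15032558962807147 0.060073928043666146 0.060416344253805036
-0.23851232560443006
-0.0619258571149519
```

>>> jog_arm(commands=[[0, 3, 25, 0.028, 0.003, -0.005], [0, 0, 26, 0, 0, 0], [30, 0, 0, 0, 0, 0], [35, 0, 0, 0, 0, 0], [35, 0, 0, 0, 0, 0], [30, 0, 0, 0, 0, 0], [10, 0, 0, 0, 0, 0], [5, 0, 0, 0, 0, 0], [0, 0, 0, 0, 0, 0], [0, 0, 0, 0, 0, 0], [0, 0, 0, 0, 0, 0]], gripper=255, newtons=40)

```text
clock: 4.4
position: [0.6299, -0.2224, 0.0972]
tool_rot: [0.087, 1.562, 0.101]
force: [0.2, 0.3, 1.2]
grip_width: -0.0003
```

```bash
python3 - <<'E'
from h import *
R,p,s=pose(); print(R.round(4),p,s['clock'],s['force'],s['grip_width'])
cv2.imwrite('pics/e_wrist.png',grab_frame('wrist')[:,:,::-1])
E
```

```text
[[ 8.700e-03 -1.340e-02  9.999e-01]
 [ 9.000e-04  9.999e-01  1.340e-02]
 [-1.000e+00  8.000e-04  8.700e-03]] [ 0.62987591 -0.22240395  0.09717941] 4.4 [0.19229963 0.34451881 1.15016995] -0.0002839273927822419
```

View pics/e_wrist.png

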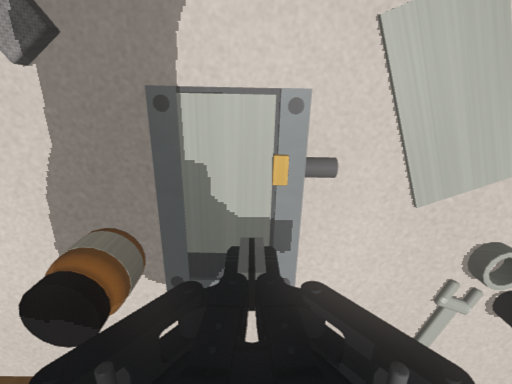

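>>> jog_arm(commands=[[3, -8, -4, 0.017, 0.0087, -0.001], [5, -8, -4, 0, 0, 0], [8, 0, 0, 0, 0, 0], [5, 0, 0, 0, 0, 0], [0, 0, 0, 0, 0, 0], [0, 0, 0, 0, 0, 0], [0, 0, 0, 0, 0, 0]])

```text
clock: 5.15
position: [0.6213, -0.2411, 0.0753]
tool_rot: [-1.008, 1.57, -1.015]
force: [-0.3, -1.9, 0.2]
grip_width: -0.0001
```

```bash
cat > st.py <<'E'
from h import *
R,p,s=pose(); print(R.round(4).tolist(),p.round(4),s['clock'],s['force'].round(2),s['grip_width'].round(4))
E
python3 st.py
```

```text
Traceback (most recent call last):
  File "st.py", line 2, in <module>
    R,p,s=pose(); print(R.round(4).tolist(),p.round(4),s['clock'],s['force'].round(2),s['grip_width'].round(4))
                                                                                      ^^^^^^^^^^^^^^^^^^^^^
AttributeError: 'float' object has no attribute 'round'
```

>>> jog_arm(commands=[[4, 1, 0, 0, 0, 0], [2, 0, 0, 0, 0, 0], [0, 0, 0, 0, 0, 0], [0.7, 0, 0, 0, 0, 0], [0.7, 0, 0, 0, 0, 0]])

```text
clock: 5.65
position: [0.6219, -0.2395, 0.0678]
tool_rot: [-0.594, 1.569, -0.6]
force: [0.1, -0.4, -0.6]
grip_width: -0.0003
```

```bash
sed -i "s/s\['grip_width'\].round(4)/s['grip_width']/" st.py; python3 st.py
```

```text
[[0.0014, 0.0059, 1.0], [-0.0009, 1.0, -0.0059], [-1.0, -0.0009, 0.0014]] [ 0.6219 -0.2395  0.0678] 5.65 [ 0.06 -0.42 -0.58] -0.00032251641064740775
```

>>> jog_arm(commands=[[0.7, 0, 0, 0, 0, 0], [0.6, 0, 0, 0, 0, 0], [0.5, 0, 0, 0, 0, 0]])

```text
clock: 5.95
position: [0.622, -0.2395, 0.066]
tool_rot: [-0.552, 1.569, -0.558]
force: [-1.4, 1.1, 5.9]
grip_width: -0.0001
```

>>> jog_arm(commands=[[0.25, 0, 0, 0, 0, 0], [0.1, 0, 0, 0, 0, 0]])

```text
clock: 6.15
position: [0.6219, -0.2395, 0.066]
tool_rot: [-0.51, 1.569, -0.516]
force: [-1.1, 0.8, 1.8]
grip_width: 0.0003
```

>>> jog_arm(commands=[[0, 0, 0, 0, 0, 0]])

```text
clock: 6.25
position: [0.6219, -0.2395, 0.066]
tool_rot: [-0.508, 1.569, -0.514]
force: [0.3, 0.2, 0.8]
grip_width: -0.0001
```

>>> jog_arm(commands=[[0.5, 0, 0, 0, 0, 0], [0.5, 0, 0, 0, 0, 0]])

```text
clock: 6.45
position: [0.622, -0.2396, 0.0658]
tool_rot: [-0.462, 1.569, -0.468]
force: [-4.4, 2.6, 11.2]
grip_width: 0.0002
```

>>> jog_arm(commands=[[0.5, 0, 0, 0, 0, 0]])

```text
clock: 6.55
position: [0.622, -0.2395, 0.0657]
tool_rot: [-0.399, 1.569, -0.405]
force: [-3.5, 1.8, 11.7]
grip_width: -0.0003
```

>>> jog_arm(commands=[[0.55, 0, -1, 0, 0, 0], [0.55, 0, -1.5, 0, 0, 0], [0.55, 0, -1.5, 0, 0, 0]])

```text
clock: 6.85
position: [0.621, -0.2396, 0.0659]
tool_rot: [-0.219, 1.562, -0.224]
force: [4.3, -0.1, 6.3]
grip_width: 0.0001
```

>>> jog_arm(commands=[[0.55, 0, -1.5, 0, 0, 0], [0.55, 0, -1.5, 0, 0, 0], [0.55, 0, -1.5, 0, 0, 0]])

```text
clock: 7.15
position: [0.6198, -0.2396, 0.0659]
tool_rot: [-0.193, 1.554, -0.198]
force: [5.1, 1.5, 5.4]
grip_width: -0.0
```

```bash
python3 st.py; python3 - <<'E'
from h import *
cv2.imwrite('pics/f_wrist.png',cv2.resize(grab_frame('wrist')[20:300,120:400,::-1],None,fx=2,fy=2,interpolation=cv2.INTER_CUBIC))
E
python3 st.py
```

```text
[[0.0161, 0.0049, 0.9999], [-0.0032, 1.0, -0.0049], [-0.9999, -0.0031, 0.0161]] [ 0.6198 -0.2396  0.0659] 7.15 [5.13 1.51 5.43] -3.3708368616849037e-05
[[0.0162, 0.0049, 0.9999], [-0.0032, 1.0, -0.0048], [-0.9999, -0.0031, 0.0162]] [ 0.6197 -0.2395  0.0659] 7.2 [4.87 0.98 6.24] -0.00016356109618766984
```

View pics/f_wrist.png

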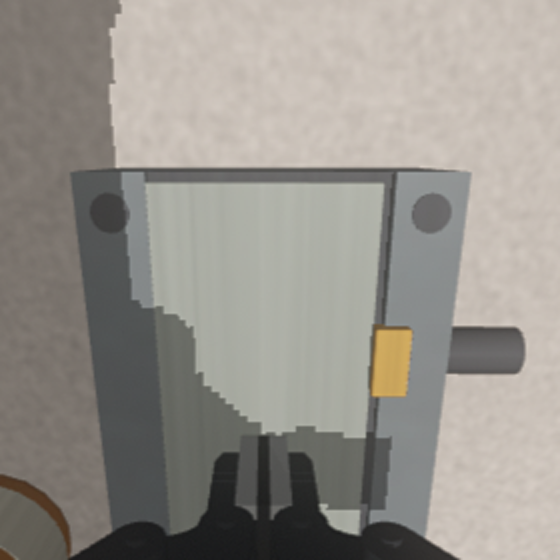

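>>> jog_arm(commands=[[0.8, 0, -2, 0, 0.006, 0], [0.8, 0, -2, 0, 0.006, 0], [0.8, 0, -2, 0, 0.006, 0]])

```text
clock: 7.5
position: [0.6177, -0.2395, 0.0658]
tool_rot: [-0.577, 1.563, -0.581]
force: [5.4, 0.0, 8.0]
grip_width: 0.0001
```

```bash
python3 st.py
```

```text
[[0.0068, 0.0042, 1.0], [-0.0045, 1.0, -0.0041], [-1.0, -0.0045, 0.0069]] [ 0.6177 -0.2395  0.0658] 7.5 [5.37 0.03 8.02] 6.552744741937291e-05
```

>>> jog_arm(commands=[[0.9, 0, -2.5, 0, 0.005, 0.001], [0.9, 0, -2.5, 0, 0.005, 0.001], [0.9, 0, -2.5, 0, 0.005, 0.001], [0.9, 0, -2.5, 0, 0.005, 0.001]])

```text
clock: 7.9
position: [0.6138, -0.2395, 0.0658]
tool_rot: [-1.606, 1.568, -1.609]
force: [5.5, 0.7, 8.4]
grip_width: -0.0
```

```bash
python3 st.py; python3 - <<'E'
from h import *
cv2.imwrite('pics/g_wrist.png',cv2.resize(grab_frame('wrist')[20:300,120:400,::-1],None,fx=2,fy=2,interpolation=cv2.INTER_CUBIC))
E
python3 st.py
```

```text
[[-0.0001, 0.0029, 1.0], [-0.0026, 1.0, -0.0029], [-1.0, -0.0026, -0.0001]] [ 0.6138 -0.2395  0.0658] 7.9 [5.48 0.71 8.38] -2.746288246603352e-05
[[-0.0003, 0.0029, 1.0], [-0.0026, 1.0, -0.0029], [-1.0, -0.0026, -0.0003]] [ 0.6137 -0.2395  0.0658] 7.95 [4.5  1.46 8.93] -4.064147040964509e-05
```

View pics/g_wrist.png

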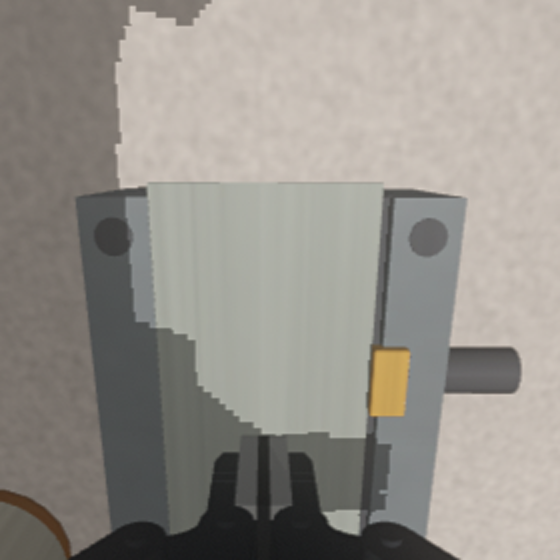

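The blank is following the finger: its end is now past the mouth edge, at row 182 against 197. I'll keep sliding.

>>> jog_arm(commands=[[0.9, 0, -3, 0, 0.003, 0.001], [0.9, 0, -3, 0, 0.003, 0], [0.9, 0, -3, 0, 0.003, 0], [0.9, 0, -3, 0, 0.003, 0], [0.9, 0, -3, 0, 0.003, 0], [0.9, 0, -3, 0, 0.003, 0]])

```text
clock: 8.55
position: [0.6049, -0.2395, 0.0658]
tool_rot: [-1.161, 1.566, -1.162]
force: [4.7, 0.9, 7.9]
grip_width: -0.0001
```

```bash
python3 st.py
```

```text
[[0.0021, 0.001, 1.0], [-0.0048, 1.0, -0.001], [-1.0, -0.0048, 0.0021]] [ 0.6049 -0.2395  0.0658] 8.55 [4.73 0.95 7.93] -0.0001246726075185962
```

>>> jog_arm(commands=[[0.9, 0, -3, 0, 0.004, 0.001], [0.9, 0, -3, 0, 0.004, 0.001], [0.9, 0, -3, 0, 0.004, 0.001], [0.9, 0, -3, 0, 0.004, 0], [0.9, 0, -3, 0, 0.004, 0], [0.9, 0, -3, 0, 0.004, 0], [0.9, 0, -3, 0, 0.004, 0], [0.9, 0, -3, 0, 0.004, 0]])

```text
clock: 9.35
position: [0.593, -0.2394, 0.0657]
tool_rot: [-2.028, 1.564, -2.027]
force: [6.3, 1.1, 9.1]
grip_width: 0.0003
```

```bash
python3 st.py; python3 - <<'E'
from h import *
cv2.imwrite('pics/g2_wrist.png',cv2.resize(grab_frame('wrist')[20:300,120:400,::-1],None,fx=2,fy=2,interpolation=cv2.INTER_CUBIC))
E
python3 st.py
```

```text
[[-0.003, -0.0015, 1.0], [-0.0061, 1.0, 0.0015], [-1.0, -0.0061, -0.003]] [ 0.593  -0.2394  0.0657] 9.35 [6.32 1.06 9.12] 0.0003156643909740141
[[-0.0033, -0.0015, 1.0], [-0.0061, 1.0, 0.0015], [-1.0, -0.0061, -0.0033]] [ 0.5928 -0.2394  0.0657] 9.4 [4.13 0.63 8.89] 8.028190609683753e-05
```

View pics/g2_wrist.png

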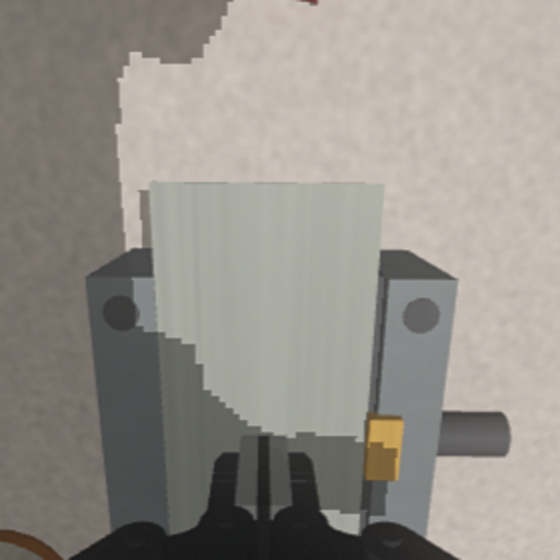

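>>> jog_arm(commands=[[0.9, 0, -3, 0, 0.002, 0.002], [0.9, 0, -3, 0, 0.002, 0.002], [0.9, 0, -3, 0, 0.002, 0.002], [0.9, 0, -3, 0, 0.003, 0.001], [0.9, 0, -3, 0, 0.003, 0.001], [0.9, 0, -3, 0, 0.003, 0.001], [0.9, 0, -3, 0, 0.003, 0], [0.9, 0, -3, 0, 0.003, 0], [0.9, 0, -3, 0, 0.003, 0], [0.9, 0, -3, 0, 0.003, 0], [0.9, 0, -2, 0, 0.003, 0]])

```text
clock: 10.5
position: [0.5781, -0.2394, 0.0657]
tool_rot: [-0.58, 1.565, -0.575]
force: [5.7, 1.6, 9.6]
grip_width: 0.0
```

```bash
python3 st.py
```

```text
[[0.0049, -0.0053, 1.0], [-0.0032, 1.0, 0.0053], [-1.0, -0.0032, 0.0049]] [ 0.5781 -0.2394  0.0657] 10.5 [5.66 1.56 9.62] 3.624154634722169e-05
```

>>> jog_arm(commands=[[0.9, 0, -3, 0, 0.004, 0.001], [0.9, 0, -2, 0, 0.004, 0.001], [0, 0, 0, 0, 0, 0], [0, 0, 0, 0, 0, 0], [-1, 0, 0, 0, 0, 0], [-5, 0, 0, 0, 0, 0], [-20, 0, 0, 0, 0, 0], [-40, 0, 0, 0, 0, 0], [-40, 0, 0, 0, 0, 0], [-30, 0, 0, 0, 0, 0], [0, 0, 0, 0, 0, 0], [0, 0, 0, 0, 0, 0]])

```text
clock: 11.7
position: [0.5734, -0.239, 0.2065]
tool_rot: [-2.344, 1.569, -2.339]
force: [-0.3, 0.9, -1.1]
grip_width: -0.0002
```

>>> jog_arm(commands=[[0, 0, 0, 0, 0, 0], [0, 0, 0, 0, 0, 0], [0, 0, 0, 0, 0, 0], [0, 0, 0, 0, 0, 0], [0, 0, 0, 0, 0, 0]], gripper=0)

```text
clock: 12.2
position: [0.5719, -0.2386, 0.2031]
tool_rot: [3.115, 1.564, 3.12]
force: [-0.1, 0.3, -0.3]
grip_width: 0.0725
```

```bash
python3 st.py; python3 - <<'E'
from h import *
R,p,s=pose(); np.savez('pics/h.npz',R=R,p=p)
im=grab_frame('wrist')[:,:,::-1]; cv2.imwrite('pics/h_wrist.png',im)
cv2.imwrite('pics/h1.png',cv2.resize(im[90:330,140:380],None,fx=2.4,fy=2.4,interpolation=cv2.INTER_CUBIC))
E
```

```text
[[-0.0065, -0.0053, 1.0], [0.0001, 1.0, 0.0053], [-1.0, 0.0002, -0.0065]] [ 0.5719 -0.2386  0.2031] 12.2 [-0.07  0.35 -0.35] 0.07245748485976017
```

View pics/h_wrist.png

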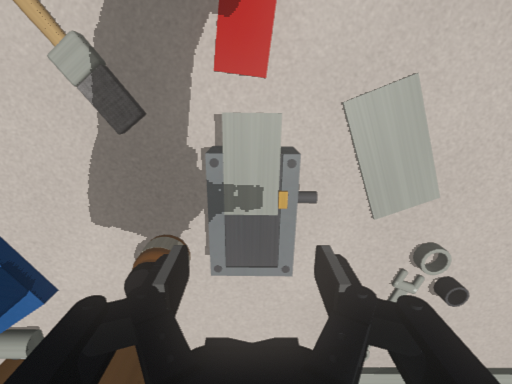

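```bash
python3 - <<'E'
from h import *
im=cv2.imread('pics/h_wrist.png')
cv2.imwrite('pics/h2.png',cv2.resize(im[105:225,200:305],None,fx=5,fy=5,interpolation=cv2.INTER_CUBIC))
E
```

```text
(no output)
```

View pics/h2.png

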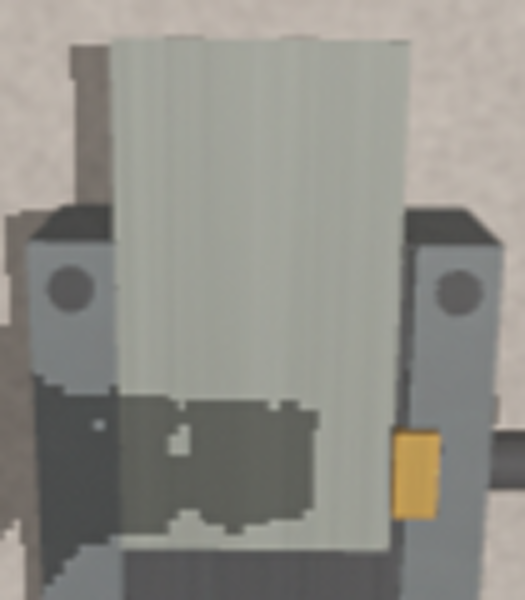

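```bash
python3 - <<'E'
from h import *
def cv(o,s,pts): return [(o[0]+(x+.5)/s-.5,o[1]+(y+.5)/s-.5) for x,y in pts]
d=np.load('pics/h.npz'); P=(d['R'],d['p'])
j=px2w('wrist',cv((200,105),5,[(110,39),(410,41),(121,549),(389,550),(28,241),(502,245)]),.055,P); print(j)
print('ctr',j[:4].mean(0),'end',j[:2].mean(0),'overhang',(j[4:].mean(0)-j[:2].mean(0))[0])
v=j[2:4].mean(0)-j[:2].mean(0); print(np.degrees(np.arctan2(v[1],v[0])),np.linalg.norm(v))
E
```

```text
[[ 0.49633282 -0.26818794  0.055     ]
 [ 0.49641029 -0.20844229  0.055     ]
 [ 0.60625276 -0.26906242  0.055     ]
 [ 0.6061805  -0.20863485  0.055     ]
 [ 0.53674087 -0.28653869  0.055     ]
 [ 0.53707021 -0.18753297  0.055     ]]
ctr [ 0.55129409 -0.23858188  0.055     ] end [ 0.49637155 -0.23831512  0.055     ] overhang 0.04053398930800922
-0.27828317762873744 0.10984636820658568
```

>>> jog_arm(commands=[[0, 0, -25, 0.01, -0.0065, 0], [10, 0, -25, 0, 0, 0], [30, 0, -5, 0, 0, 0], [20, 0, 0, 0, 0, 0], [5, 0, 0, 0, 0, 0], [0, 0, 0, 0, 0, 0], [0, 0, 0, 0, 0, 0], [0, 0, 0, 0, 0, 0]])

```text
clock: 13.05
position: [0.5164, -0.2389, 0.138]
tool_rot: [-0.267, 1.568, -0.272]
force: [1.0, 0.1, -0.5]
grip_width: 0.0853
```

```bash
python3 st.py
```

```text
[[0.003, 0.0049, 1.0], [-0.0008, 1.0, -0.0048], [-1.0, -0.0008, 0.003]] [ 0.5164 -0.2389  0.138 ] 13.05 [ 1.02  0.15 -0.46] 0.0852593833326327
```

Position matches the plan, so I'll descend to z about 0.043. The open jaws clear the blank by 12 mm on each side.

>>> jog_arm(commands=[[20, 0, 0.5, 0, 0.003, 0], [25, 0, 0.5, 0, 0, 0], [25, 0, 0, 0, 0, 0], [12, 0, 0, 0, 0, 0], [6, 0, 0, 0, 0, 0], [0, 0, 0, 0, 0, 0], [0, 0, 0, 0, 0, 0]])

```text
clock: 13.75
position: [0.5222, -0.2403, 0.0532]
tool_rot: [-0.407, 1.561, -0.411]
force: [0.3, 0.7, -0.2]
grip_width: 0.0856
```

```bash
python3 st.py; python3 - <<'E'
from h import *
for n in ('wrist','scene'):
    im=grab_frame(n)[:,:,::-1]; cv2.imwrite(f'pics/i_{n}.png',im)
cv2.imwrite('pics/i1.png',cv2.resize(im[120:220,150:280],None,fx=5,fy=5,interpolation=cv2.INTER_CUBIC))
E
```

```text
[[0.0092, 0.0044, 0.9999], [-0.004, 1.0, -0.0043], [-0.9999, -0.004, 0.0092]] [ 0.5222 -0.2403  0.0532] 13.75 [ 0.27  0.68 -0.23] 0.08556696775639365
```

View pics/i_wrist.png

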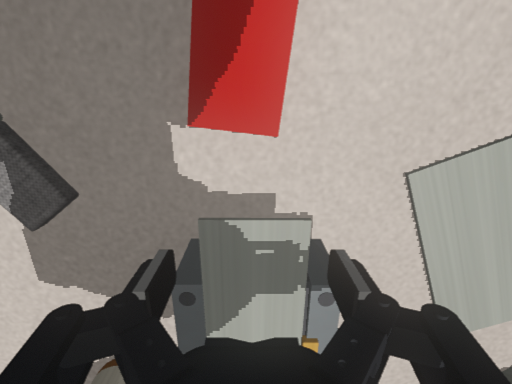

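View pics/i1.png

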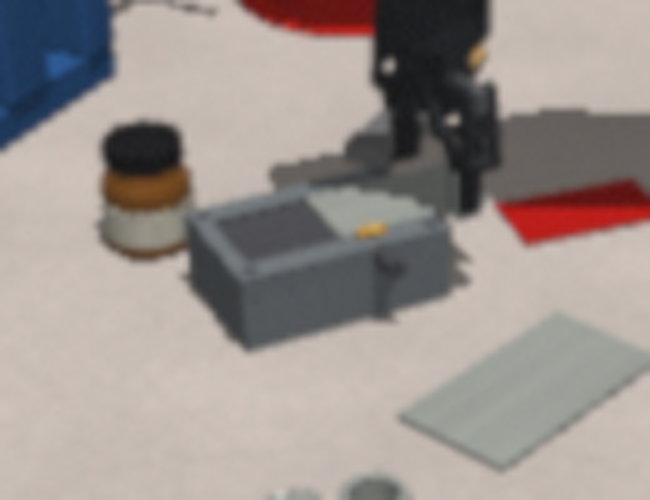

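>>> jog_arm(commands=[[3, 1.5, -3, 0, 0.009, -0.003], [4, 0.5, -2, 0, 0, 0], [3, 0, 0, 0, 0, 0], [1, 0, 0, 0, 0, 0], [0, 0, 0, 0, 0, 0]])

```text
clock: 14.35
position: [0.5174, -0.2383, 0.0426]
tool_rot: [-1.386, 1.563, -1.39]
force: [0.0, -0.3, -0.3]
grip_width: 0.0852
```

```bash
python3 st.py
```

```text
[[0.0015, 0.0043, 1.0], [-0.008, 1.0, -0.0043], [-1.0, -0.008, 0.0015]] [ 0.5174 -0.2383  0.0426] 14.35 [ 0.04 -0.31 -0.31] 0.08518700969085363
```

>>> jog_arm(commands=[[0, 0, 0, 0, 0, 0.008], [0, 0, 0, 0, 0, 0], [0, 0, 0, 0, 0, 0], [0, 0, 0, 0, 0, 0], [0, 0, 0, 0, 0, 0], [0, 0, 0, 0, 0, 0], [0, 0, 0, 0, 0, 0]], gripper=255, newtons=60)

```text
clock: 15.05
position: [0.5175, -0.2385, 0.0433]
tool_rot: [0.449, 1.569, 0.444]
force: [-0.8, 0.7, 1.5]
grip_width: 0.0578
```

```bash
python3 st.py; python3 - <<'E'
from h import *
im=grab_frame('wrist')[:,:,::-1]; cv2.imwrite(f'pics/j_wrist.png',im)
E
```

```text
[[0.0018, 0.0046, 1.0], [0.0009, 1.0, -0.0046], [-1.0, 0.0009, 0.0018]] [ 0.5175 -0.2385  0.0433] 15.05 [-0.85  0.68  1.5 ] 0.05776080344497236
```

View pics/j_wrist.png

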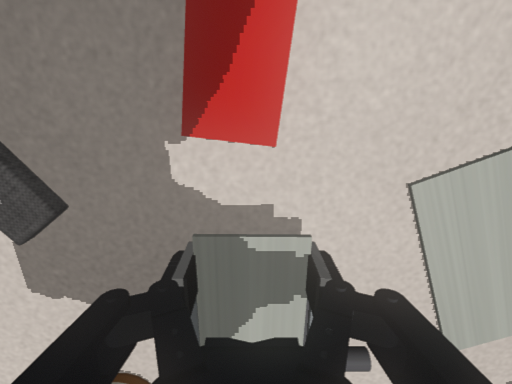

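>>> jog_arm(commands=[[-2, 0, 0, 0, 0, 0], [-4, 0, 0, 0, 0, 0], [-8, 0, 0, 0, 0, 0], [-15, 0, 0, 0, 0, 0], [-10, 0, 0, 0, 0, 0], [0, 0, 0, 0, 0, 0], [0, 0, 0, 0, 0, 0], [0, 0, 0, 0, 0, 0]])

```text
clock: 15.9
position: [0.5177, -0.2388, 0.0866]
tool_rot: [0.109, 1.568, 0.105]
force: [0.8, 0.2, -1.1]
grip_width: 0.0575
```

```bash
python3 st.py; python3 - <<'E'
from h import *
im=grab_frame('wrist')[:,:,::-1]; cv2.imwrite(f'pics/k_wrist.png',im)
im=grab_frame('scene')[:,:,::-1]
cv2.imwrite('pics/k1.png',cv2.resize(im[120:220,150:280],None,fx=5,fy=5,interpolation=cv2.INTER_CUBIC))
E
```

```text
[[0.0032, 0.0047, 1.0], [0.0003, 1.0, -0.0047], [-1.0, 0.0003, 0.0032]] [ 0.5177 -0.2388  0.0866] 15.9 [ 0.75  0.15 -1.12] 0.0575290909799031
```

View pics/k_wrist.png

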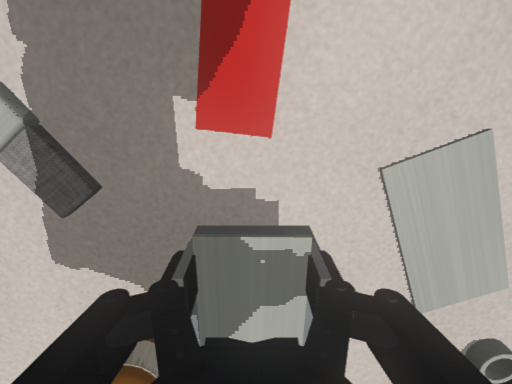

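View pics/k1.png

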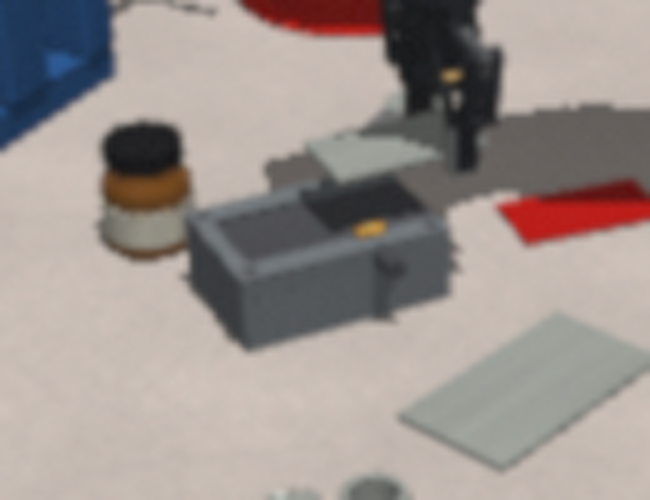

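```bash
python3 - <<'E'
from h import *
im=cv2.imread('pics/k_wrist.png')
cv2.imwrite('pics/k2.png',cv2.resize(im[215:355,170:340],None,fx=4.5,fy=4.2,interpolation=cv2.INTER_CUBIC))
R,p,s=pose()
for ph in (0,3,6,9,12,15,20):
    a=np.radians(ph)
    # pivot: grasp at x=.5175, blank mid z ~ .0535+.0433
    pv=np.array([.5177,-.2386,.0535+.0433]); B=Ro.from_euler('xyz',[0,a,-.004]).as_matrix()
    pts=np.array([[-.021,-.03,.0015],[-.021,.03,.0015],[-.021,-.03,-.0015],[-.021,.03,-.0015]])@B.T+pv
    fa=np.array([[.089,-.03,.0015],[.089,.03,.0015],[-.021,.03,.0015]])@B.T+pv
    print(ph,w2px('wrist',pts).round(1).tolist(),((w2px('scene',fa)-[150,120])*5).round(0).tolist())
E
```

```text
0 [[190.4, 237.8], [310.8, 237.7], [191.6, 235.0], [309.6, 234.9]] [[299.0, 140.0], [337.0, 179.0], [486.0, 142.0]]
3 [[189.9, 239.1], [311.3, 239.0], [191.1, 235.9], [310.0, 235.8]] [[300.0, 147.0], [337.0, 185.0], [486.0, 141.0]]
6 [[189.4, 240.5], [311.7, 240.4], [190.7, 237.0], [310.5, 236.9]] [[300.0, 153.0], [338.0, 191.0], [486.0, 139.0]]
9 [[189.0, 242.0], [312.1, 241.9], [190.2, 238.2], [310.9, 238.1]] [[301.0, 159.0], [339.0, 197.0], [486.0, 138.0]]
12 [[188.6, 243.6], [312.6, 243.5], [189.8, 239.5], [311.4, 239.4]] [[303.0, 164.0], [340.0, 203.0], [485.0, 137.0]]
15 [[188.1, 245.3], [313.0, 245.2], [189.3, 240.9], [311.8, 240.8]] [[304.0, 170.0], [342.0, 209.0], [485.0, 135.0]]
20 [[187.4, 248.3], [313.7, 248.2], [188.6, 243.5], [312.6, 243.4]] [[308.0, 179.0], [345.0, 218.0], [484.0, 133.0]]
```

View pics/k2.png

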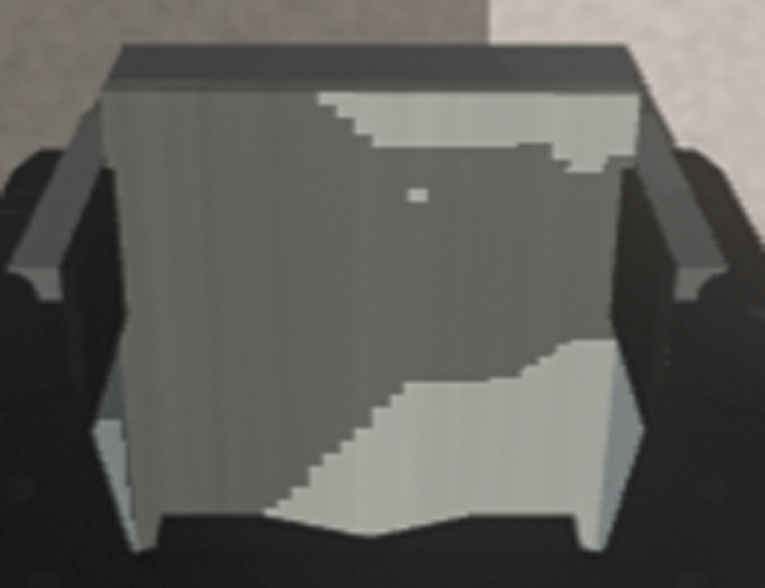

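>>> jog_arm(commands=[[-20, 0, 0, 0, 0, 0], [-35, 0, 0, 0, 0, 0], [-30, 0, 0, 0, 0, 0], [0, 0, 0, 0, 0, 0], [0, 0, 0, 0, 0, 0], [0, 0, 0, 0, 0, 0]])

```text
clock: 16.6
position: [0.5158, -0.238, 0.1706]
tool_rot: [2.448, 1.567, 2.443]
force: [0.0, 0.4, -2.4]
grip_width: 0.0575
```

```bash
python3 st.py; python3 - <<'E'
from h import *
im=grab_frame('wrist')[:,:,::-1]; cv2.imwrite(f'pics/l_wrist.png',cv2.resize(im[205:345,170:340],None,fx=4.5,fy=4.2,interpolation=cv2.INTER_CUBIC))
im=grab_frame('scene')[:,:,::-1]
cv2.imwrite('pics/l1.png',cv2.resize(im[80:220,150:290],None,fx=5,fy=4.2,interpolation=cv2.INTER_CUBIC))
E
```

```text
[[-0.0031, 0.0045, 1.0], [0.0026, 1.0, -0.0045], [-1.0, 0.0025, -0.0031]] [ 0.5158 -0.238   0.1706] 16.6 [ 0.01  0.37 -2.37] 0.05746333471207635
```

View pics/l_wrist.png

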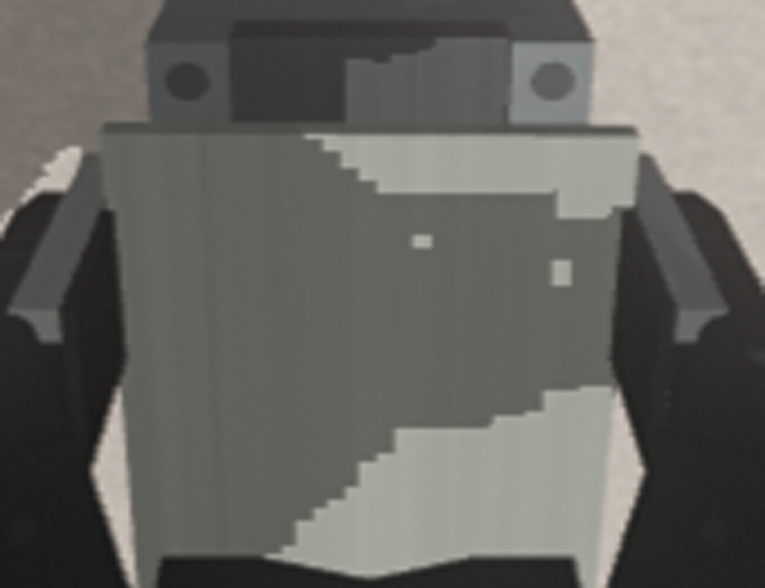

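View pics/l1.png

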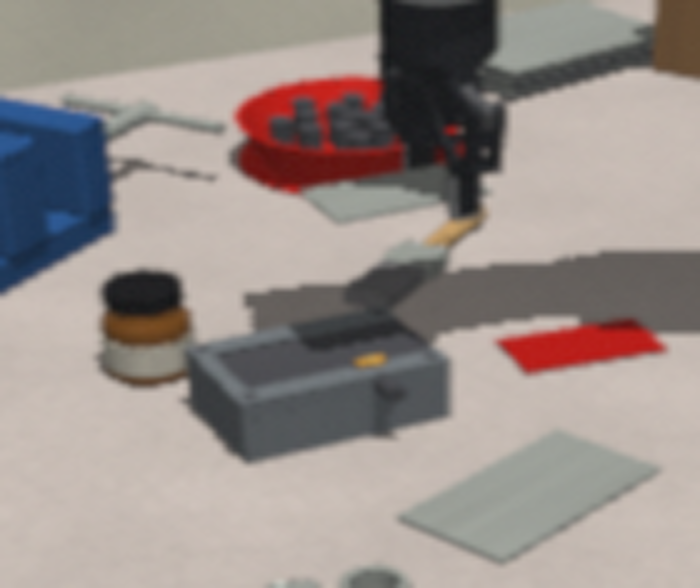

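>>> jog_arm(commands=[[-10, 10, 2, 0, 0, 0], [-10, 25, 6, 0, 0, 0], [-8, 35, 9, 0, 0, 0], [-7, 35, 9, 0, 0, 0], [-7, 35, 9, 0, 0, 0], [-7, 35, 9, 0, 0, 0], [-7, 35, 9, 0, 0, 0], [-7, 35, 9, 0, 0, 0], [-7, 35, 9, -0.03, 0, 0], [-5, 35, 9, -0.04, 0, 0], [0, 35, 9, -0.04, 0, 0], [0, 35, 8, -0.04, 0, 0], [0, 25, 5, -0.024, 0, 0], [0, 15, 0, 0, 0, 0], [0, 5, 0, 0, 0, 0], [0, 0, 0, 0, 0, 0], [0, 0, 0, 0, 0, 0]])

```text
clock: 18.4
position: [0.6028, 0.2196, 0.2502]
tool_rot: [2.633, 1.557, 2.809]
force: [0.3, 0.2, -0.6]
grip_width: 0.0581
```

```bash
python3 st.py; python3 - <<'E'
from h import *
R,p,s=pose(); np.savez('pics/m.npz',R=R,p=p)
im=grab_frame('wrist')[:,:,::-1]; cv2.imwrite(f'pics/m_wrist.png',im)
E
```

```text
[[-0.0127, -0.1745, 0.9846], [0.0044, 0.9846, 0.1746], [-0.9999, 0.0065, -0.0117]] [0.6028 0.2196 0.2502] 18.4 [ 0.31  0.2  -0.6 ] 0.05814766288160237
```

View pics/m_wrist.png

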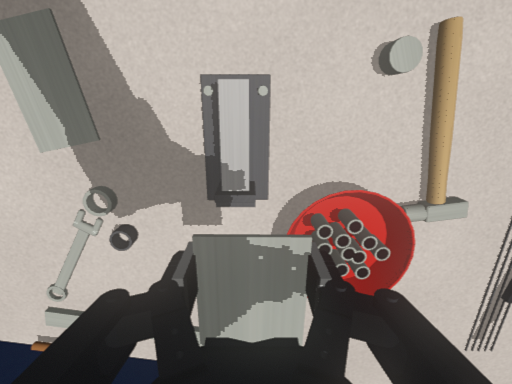

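The blank is still held level. The jig sits at (236,140), nearly aligned with the image, so I'll measure it more closely.

```bash
python3 - <<'E'
from h import *
im=cv2.imread('pics/m_wrist.png')
cv2.imwrite('pics/m1.png',cv2.resize(im[65:215,190:280],None,fx=4,fy=4,interpolation=cv2.INTER_CUBIC))
E
```

```text
(no output)
```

View pics/m1.png

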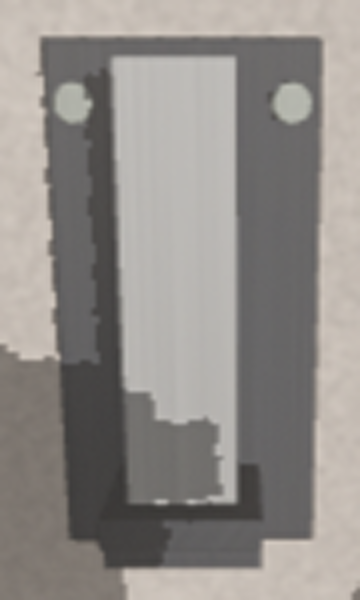

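```bash
python3 - <<'E'
from h import *
def cv(o,s,pts): return [(o[0]+(x+.5)/s-.5,o[1]+(y+.5)/s-.5) for x,y in pts]
d=np.load('pics/m.npz'); P=(d['R'],d['p'])
j=px2w('wrist',cv((190,65),4,[(111,57),(237,56),(127,504),(239,502)]),.06,P)
m0=(j[0]+j[1])/2; m1=(j[2]+j[3])/2; v=m1-m0
print('stop',m1,'far',m0,np.linalg.norm(v),np.degrees(np.arctan2(v[1],v[0])),np.linalg.norm(j[0]-j[1]),np.linalg.norm(j[2]-j[3]))
for k in ((0,2),(1,3)):
    v=j[k[1]]-j[k[0]]; print(np.degrees(np.arctan2(v[1],v[0])))
# base plate corners
b=px2w('wrist',cv((190,65),4,[(41,38),(321,38),(71,539),(312,539)]),.01,P)
v=(b[2]+b[3]-b[0]-b[1])/2; print('base',b.mean(0),np.linalg.norm(v),np.degrees(np.arctan2(v[1],v[0])),np.linalg.norm(b[0]-b[1]),np.linalg.norm(b[2]-b[3]))
# blank in the hand
im=cv2.imread('pics/m_wrist.png')
R,p=P
g=im[225:250,180:325].astype(int).sum(2)
q=px2w('wrist',[(193,237.5),(312,237.5)],p[2]+.0117,P); print('blank front in tool',((q-p)@R).round(4))
E
```

```text
stop [0.62387377 0.2045919  0.06      ] far [0.49668579 0.18202047 0.06      ] 0.12917527374821738 10.063232087456894 0.03478076959903238 0.03519235362547343
9.972907691198145
10.153781386717835
base [0.57006728 0.19485536 0.01      ] 0.16842570126415726 10.239056980542815 0.08879958528723557 0.08839763659079436
blank front in tool [[-0.0116 -0.0287 -0.0207]
 [-0.0113  0.0308 -0.0205]]
```

>>> jog_arm(commands=[[10, -4, -15, 0, -0.0117, -0.0065], [20, -5, -25, 0, 0, 0], [25, -5, -25, 0, 0, 0], [25, -5, -15, 0, 0, 0], [20, 0, 0, 0, 0, 0], [10, 0, 0, 0, 0, 0], [5, 0, 0, 0, 0, 0], [0, 0, 0, 0, 0, 0], [0, 0, 0, 0, 0, 0], [0, 0, 0, 0, 0, 0]])

```text
clock: 19.45
position: [0.5286, 0.1762, 0.1352]
tool_rot: [-0.304, 1.564, -0.144]
force: [-0.6, 0.1, -0.6]
grip_width: 0.0575
```

```bash
cat > go.py <<'E'
from h import *
import sys
R,p,s=pose(); t=np.array([float(a) for a in sys.argv[1:4]]); yaw=np.radians(float(sys.argv[4]))
Rt=np.array([[0,-np.sin(yaw),np.cos(yaw)],[0,np.cos(yaw),np.sin(yaw)],[-1,0,0]])
print('shift mm',(R.T@(t-p)*1000).round(1),'turn',Ro.from_matrix(R.T@Rt).as_rotvec().round(4),'p',p.round(4),s['clock'],'F',s['force'].round(1),s['grip_width'])
E
python3 go.py .5265 .1869 .08 10
```

```text
shift mm [55.2 11.  -0.7] turn [-0.0145  0.0069  0.0022] p [0.5286 0.1762 0.1352] 19.45 F [-0.6  0.1 -0.6] 0.05745534072505617
```

>>> jog_arm(commands=[[10, 5, 0, -0.0145, 0.0069, 0.0022], [15, 4, 0, 0, 0, 0], [15, 0, 0, 0, 0, 0], [8, 0, 0, 0, 0, 0], [4, 0, 0, 0, 0, 0], [0, 0, 0, 0, 0, 0], [0, 0, 0, 0, 0, 0], [0, 0, 0, 0, 0, 0]])

```text
clock: 20.25
position: [0.5286, 0.1881, 0.0821]
tool_rot: [0.704, 1.567, 0.884]
force: [0.6, 0.9, -0.4]
grip_width: 0.0578
```

```bash
python3 go.py .5265 .1869 .07 10
```

```text
shift mm [12.1 -0.8 -2.3] turn [ 0.0046  0.0026 -0.0022] p [0.5286 0.1881 0.0821] 20.25 F [ 0.6  0.9 -0.4] 0.05777981398877395
```

>>> jog_arm(commands=[[6, -0.8, -1.5, 0.0046, 0.0026, -0.0022], [8, 0, -1, 0, 0, 0], [6, 0, 0, 0, 0, 0], [3, 0, 0, 0, 0, 0], [0, 0, 0, 0, 0, 0], [0, 0, 0, 0, 0, 0]])

```text
clock: 20.85
position: [0.5264, 0.1867, 0.0575]
tool_rot: [-0.04, 1.57, 0.134]
force: [0.0, 0.9, -1.1]
grip_width: 0.0574
```

```bash
python3 go.py .5265 .1869 .055 10;  python3 - <<'E'
from h import *
im=grab_frame('top')[:,:,::-1]
a=cv2.resize(im[150:240,170:250],None,fx=5,fy=5,interpolation=cv2.INTER_CUBIC)
im=grab_frame('scene')[:,:,::-1]
b=cv2.resize(im[180:280,240:340],None,fx=4.5,fy=4.5,interpolation=cv2.INTER_CUBIC)
o=np.zeros((450,850,3),np.uint8); o[:450,:400]=a; o[:,400:]=b; o=cv2.resize(o,(800,424)); cv2.imwrite('pics/n.png',o)
E
python3 go.py .5265 .1869 .055 10
```

```text
shift mm [2.5 0.2 0.2] turn [-0.0006  0.0006  0.    ] p [0.5264 0.1867 0.0575] 20.85 F [ 0.   0.9 -1.1] 0.057421236840784005
shift mm [2.7 0.1 0.1] turn [-0.0005  0.0009 -0.    ] p [0.5265 0.1868 0.0577] 20.95 F [-0.1 -0.2 -0.9] 0.057848721782265355
```

View pics/n.png

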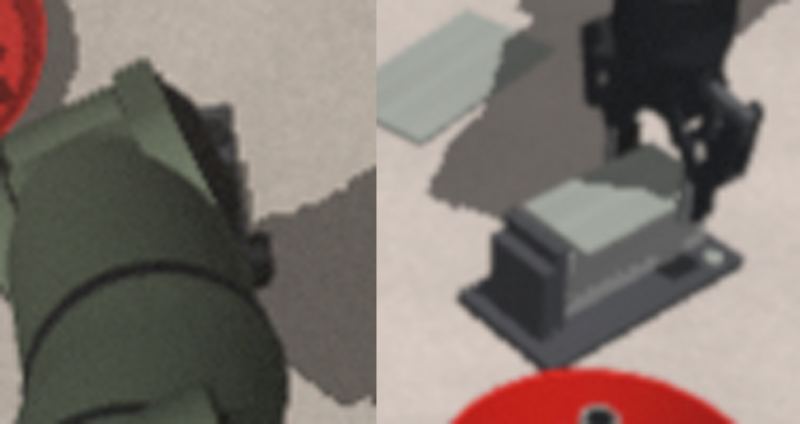

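>>> jog_arm(commands=[[2.5, 0, 0, 0, 0, 0], [1.5, 0, 0, 0, 0, 0], [0, 0, 0, 0, 0, 0], [0.5, 0, 0, 0, 0, 0], [0.5, 0, 0, 0, 0, 0]])

```text
clock: 21.45
position: [0.5268, 0.1869, 0.0529]
tool_rot: [0.156, 1.569, 0.33]
force: [-0.1, 0.7, -0.9]
grip_width: 0.0576
```

```bash
python3 go.py .5265 .1869 .0513 10
```

```text
shift mm [ 1.6  0.1 -0.3] turn [-0.0005  0.0018 -0.0003] p [0.5268 0.1869 0.0529] 21.45 F [-0.1  0.7 -0.9] 0.057574553925462256
```

>>> jog_arm(commands=[[0.5, 0, 0, 0, 0, 0], [0.4, 0, 0, 0, 0, 0]])

```text
clock: 21.65
position: [0.5268, 0.1869, 0.0519]
tool_rot: [0.157, 1.569, 0.331]
force: [-0.4, -0.3, -1.0]
grip_width: 0.0573
```

>>> jog_arm(commands=[[0.4, 0, 0, 0, 0, 0], [0.4, 0, 0, 0, 0, 0]])

```text
clock: 21.85
position: [0.5269, 0.1869, 0.0512]
tool_rot: [0.161, 1.569, 0.335]
force: [-2.3, -0.3, 6.5]
grip_width: 0.0576
```

>>> jog_arm(commands=[[0, 0, 1.5, 0, 0, 0], [0, 0, 1.5, 0, 0, 0], [0, 0, 1.5, 0, 0, 0], [0, 0, 1.5, 0, 0, 0]])

```text
clock: 22.25
position: [0.5331, 0.1881, 0.0516]
tool_rot: [0.173, 1.569, 0.347]
force: [-0.2, 0.2, 1.2]
grip_width: 0.0579
```

```bash
python3 go.py .5363 .1887 .0513 10
```

```text
shift mm [0.3 0.1 3.3] turn [-0.0006  0.0023 -0.0004] p [0.5331 0.1881 0.0516] 22.25 F [-0.2  0.2  1.2] 0.05792364360919832
```

>>> jog_arm(commands=[[0.1, 0, 0.8, 0, 0, 0], [0, 0, 0.8, 0, 0, 0], [0, 0, 0.5, 0, 0, 0]])

```text
clock: 22.55
position: [0.5355, 0.1885, 0.0515]
tool_rot: [0.183, 1.568, 0.357]
force: [-1.2, -0.5, 2.2]
grip_width: 0.0578
```

>>> jog_arm(commands=[[0.1, 0, 0.5, 0, 0, 0], [0, 0, 0.5, 0, 0, 0]])

```text
clock: 22.75
position: [0.5365, 0.1887, 0.0515]
tool_rot: [0.184, 1.568, 0.358]
force: [-1.1, 0.5, 2.7]
grip_width: 0.0575
```

>>> jog_arm(commands=[[0.1, 0, 0.5, 0, 0, 0], [0, 0, 0.5, 0, 0, 0]])

```text
clock: 22.95
position: [0.537, 0.1887, 0.0513]
tool_rot: [0.186, 1.57, 0.36]
force: [-5.1, -0.5, 6.4]
grip_width: 0.0577
```

>>> jog_arm(commands=[[0, 0, 0.5, 0, 0, 0], [0, 0, 0.5, 0, 0, 0]])

```text
clock: 23.15
position: [0.537, 0.1887, 0.0513]
tool_rot: [-3.047, 1.57, -2.873]
force: [-5.7, -1.6, 6.3]
grip_width: 0.0579
```

```bash
python3 go.py .5370 .1887 .0513 10; python3 - <<'E'
from h import *
im=grab_frame('scene')[:,:,::-1]
b=cv2.resize(im[190:270,250:330],None,fx=7,fy=7,interpolation=cv2.INTER_CUBIC)
cv2.imwrite('pics/o.png',b)
E
python3 go.py .5370 .1887 .0513 10
```

```text
shift mm [-0.  -0.  -0.1] turn [-0.0002 -0.0009  0.0001] p [0.537  0.1887 0.0513] 23.15 F [-5.7 -1.6  6.3] 0.05785083022751532
shift mm [-0. -0. -0.] turn [-0.0002 -0.001   0.0001] p [0.537  0.1887 0.0513] 23.2 F [-5.6 -0.3  6.9] 0.05771681910627247
```

View pics/o.png

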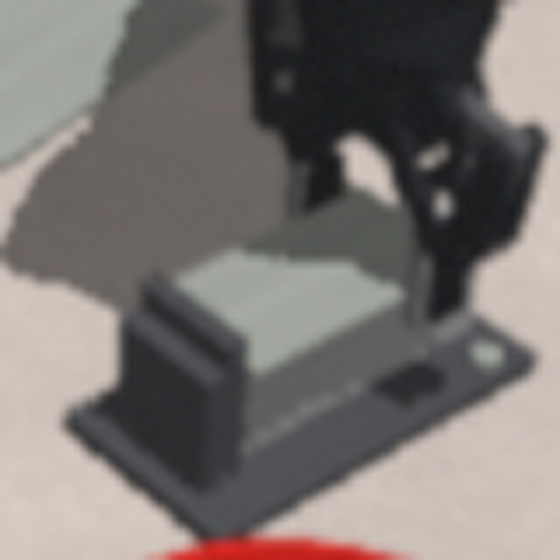

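```bash
python3 - <<'E'
from h import *
d=np.load('pics/m.npz'); P=(d['R'],d['p'])
print(px2w('wrist',[(288,240),(300,213),(360,190),(412,240)],.045,P))
R,p,s=pose()
for y in (-.057,.057):
  for z in (-.013,.013): print((p+R@[0,y,z]).round(3))
E
```

```text
[[0.68799354 0.28863832 0.045     ]
 [0.64529452 0.29580976 0.045     ]
 [0.59981816 0.36626702 0.045     ]
 [0.65809056 0.46069071 0.045     ]]
[0.534 0.13  0.051]
[0.56  0.135 0.051]
[0.514 0.243 0.051]
[0.54  0.247 0.051]
```

Bowl is well clear, so I'll release the blank with a light push kept against the stop.

>>> jog_arm(commands=[[0, 0, 0.2, 0, 0, 0], [0, 0, 0.1, 0, 0, 0], [0, 0, 0, 0, 0, 0], [0, 0, 0, 0, 0, 0], [0, 0, 0, 0, 0, 0], [0, 0, 0, 0, 0, 0], [0, 0, 0, 0, 0, 0], [0, 0, 0, 0, 0, 0], [0, 0, 0, 0, 0, 0]], gripper=0)

```text
clock: 24.1
position: [0.5378, 0.1889, 0.051]
tool_rot: [2.993, 1.571, -3.116]
force: [-0.1, 0.1, -0.1]
grip_width: 0.0854
```

```bash
python3 go.py .5370 .1887 .0513 10; python3 - <<'E'
from h import *
im=grab_frame('wrist')[:,:,::-1]
cv2.imwrite('pics/p.png',im)
E
```

```text
shift mm [-0.3 -0.  -0.8] turn [-0.0003 -0.0003 -0.    ] p [0.5378 0.1889 0.051 ] 24.1 F [-0.1  0.1 -0.1] 0.08536628984978815
```

View pics/p.png

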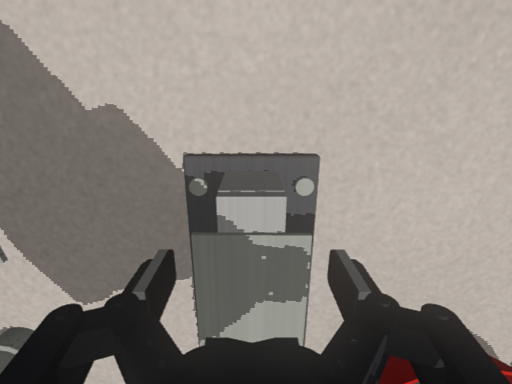

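Released. The blank (cols 192–312, middle 252) is centred on the bar (217–287, middle 252). I'll lift straight up and check.

>>> jog_arm(commands=[[-10, 0, 0, 0, 0, 0], [-25, 0, 0, 0, 0, 0], [-35, 0, 0, 0, 0, 0], [-40, 0, 0, 0, 0, 0], [-40, 0, 0, 0, 0, 0], [-30, 0, 0, 0, 0, 0], [0, 0, 0, 0, 0, 0], [0, 0, 0, 0, 0, 0], [0, 0, 0, 0, 0, 0]])

```text
clock: 25.05
position: [0.5369, 0.1885, 0.2427]
tool_rot: [0.577, 1.57, 0.751]
force: [0.0, 0.0, 0.3]
grip_width: 0.0856
```

```bash
python3 st.py; python3 - <<'E'
from h import *
R,p,s=pose(); np.savez('pics/q.npz',R=R,p=p)
im=grab_frame('wrist')[:,:,::-1]; cv2.imwrite('pics/q.png',im)
im=grab_frame('scene')[:,:,::-1]
cv2.imwrite('pics/q2.png',cv2.resize(im[190:270,250:330],None,fx=7,fy=7,interpolation=cv2.INTER_CUBIC))
E
```

```text
[[0.0009, -0.1734, 0.9848], [0.0008, 0.9848, 0.1734], [-1.0, 0.0006, 0.001]] [0.5369 0.1885 0.2427] 25.05 [0.03 0.   0.27] 0.0856381504918757
```

View pics/q.png

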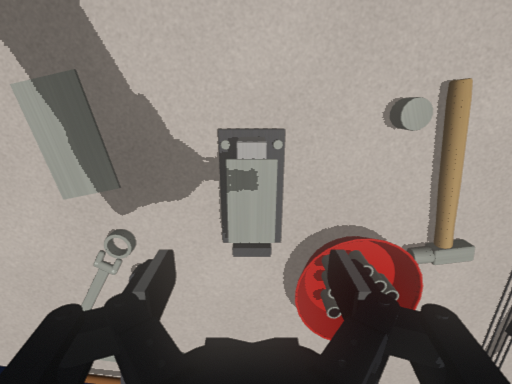

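View pics/q2.png

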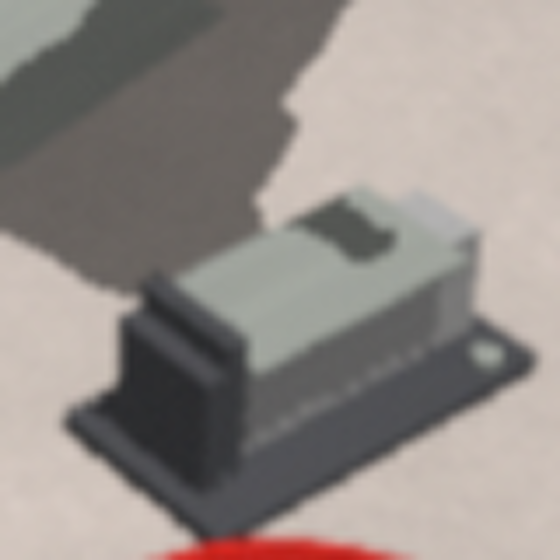

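```bash
python3 - <<'E'
from h import *
im=cv2.imread('pics/q.png')
cv2.imwrite('pics/q3.png',cv2.resize(im[120:265,205:300],None,fx=4.1,fy=4.1,interpolation=cv2.INTER_CUBIC))
E
```

```text
(no output)
```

View pics/q3.png

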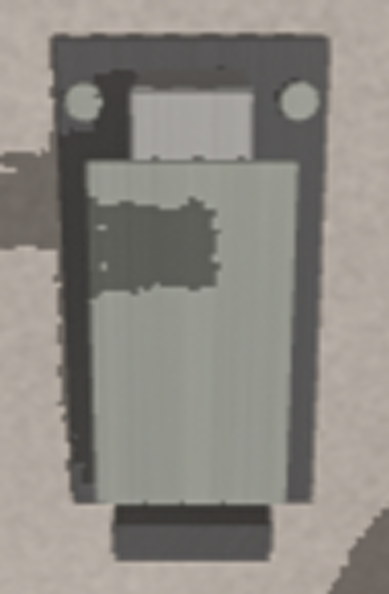

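```bash
python3 - <<'E'
from h import *
def cv(o,s,pts): return [(o[0]+(x+.5)/s-.5,o[1]+(y+.5)/s-.5) for x,y in pts]
d=np.load('pics/q.npz'); P=(d['R'],d['p']); u=np.array([.9848,.1736,0]); v=np.array([-.1736,.9848,0])
bar=px2w('wrist',cv((205,120),4.1,[(131,88),(253,88)]),.06,P)
bl=px2w('wrist',cv((205,120),4.1,[(88,161),(299,161),(97,502),(287,502)]),.063,P)
st=px2w('wrist',cv((205,120),4.1,[(113,526),(271,526)]),.076,P)
for a in (bar,bl,st): print((a@u).round(4),(a@v).round(4))
E
```

```text
[0.5198 0.5198] [0.0758 0.1102]
[0.5399 0.54   0.6496 0.6496] [0.0633 0.1235 0.0628 0.1232]
[0.6507 0.6507] [0.0687 0.1172]
```

>>> jog_arm(commands=[[-5, 0, 20, 0, 0, 0], [0, 0, 40, 0, 0, 0], [0, 0, 40, 0, 0, 0], [20, 0, 40, 0, 0, 0], [30, 0, 25, 0, 0, 0], [25, 0, 0, 0, 0, 0], [0, 0, 0, 0, 0, 0], [0, 0, 0, 0, 0, 0], [0, 0, 0, 0, 0, 0]])

```text
clock: 26.05
position: [0.7014, 0.217, 0.1614]
tool_rot: [-2.976, 1.559, -2.8]
force: [0.3, 0.3, 0.8]
grip_width: 0.0858
```

```bash
python3 st.py; python3 - <<'E'
from h import *
R,p,s=pose(); np.savez('pics/r.npz',R=R,p=p)
im=grab_frame('wrist')[:,:,::-1]; cv2.imwrite('pics/r.png',im)
S=np.array([.6239,.2046,.06]); q=w2px('wrist',S,(R,p))[0]; print(q)
c=int(q[0]);r=int(q[1]); r0=max(r-45,0)
cv2.imwrite('pics/r1.png',cv2.resize(im[r0:r0+90,c-50:c+50],None,fx=6.5,fy=6.5,interpolation=cv2.INTER_CUBIC)); print(c-50,r0)
E
```

```text
[[-0.0113, -0.1747, 0.9846], [-0.004, 0.9846, 0.1746], [-0.9999, -0.002, -0.0118]] [0.7014 0.217  0.1614] 26.05 [0.31 0.35 0.8 ] 0.08581132540651644
[252.64708514 111.29976841]
202 66
```

View pics/r1.png

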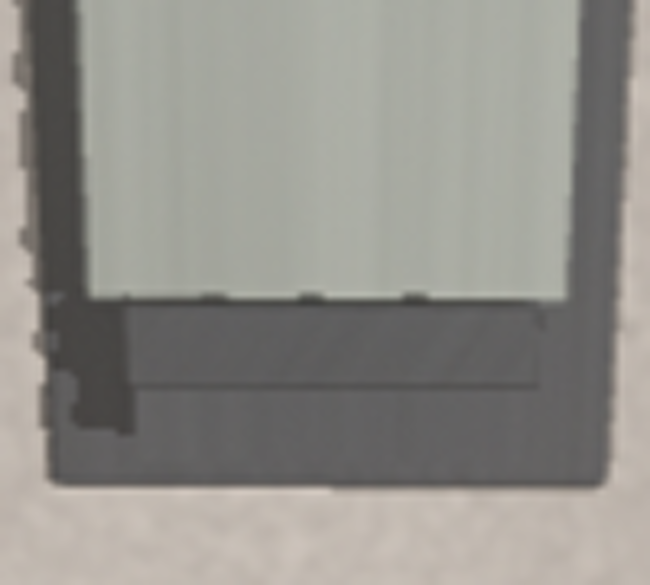

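```bash
python3 - <<'E'
from h import *
print(bot.job_done()); print(observe()['clock'])
E
```

```text
the job is handed in; nothing more can be done
None
the job is handed in; nothing more can be done
```

The blank is lying on the jig bar with its end against the stop, and I handed the job in at about 26 s of the 58 s allowed.

**What I did:** I took the smaller grey plate, the one in the block's recess. With shut fingers I pressed at about 5–12 N and slid it out until about 40 mm overhung. I gripped its long edges at the overhang with 60 N and carried it level to the jig. I lowered it onto the bar at about 6 N, slid it to the stop at about 5–6 N, let go and lifted clear. These forces are the readings at the end of each move; I did not see the values in between.

**Last checks:**
- **Length:** The wrist picture shows 20.1 mm of bare bar behind the blank, against 20 mm expected when it is home. A near-vertical close view shows no bar between the blank's end and the stop.
- **Centring:** The blank is about 0.2–0.4 mm off the bar's middle, and I could see no twist.
- **Disagreement:** An oblique measurement of the stop's top edge suggested a gap of about 1.1 mm, which is about one pixel at that range. I trusted the close view and the contact force instead.
- **Bystanders:** I did not touch any of the other things, but I took no full before-and-after comparison of them.

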